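# Seat a cabochon with the bench hand press

### The job

Fetch the work holder with the turquoise stone by its wooden handle, keep it level, slide it into the guide of the green hand press until it is fully home against the brass back stop, and let go of it. Then press the black palm knob down by feel, through the soft first stop where the pad lands on the stone, to the firm second stop where the stone is seated, hold it there for a moment, and let the knob come all the way up again, leaving the holder in the press. The stone cracks if it is pressed with more than 20 N, so feel for the stops; push gently against the back stop (never over 25 N), never touch the stone with the robot, and leave everything else on the bench alone.

Things in the scene. Friction and masses are not known exactly. Their poses are not given: they have to be found in the camera images.
- press: green cast-iron hand press, bolted down. Origin on the bench under the vertical ram axis; x to its back, y to its left, z up; its open front (-x) faces the robot give or take some yaw. Base 20 mm thick, x -50 to +110 mm, 110 mm wide; column 36 x 46 mm at x +85 mm, 170 mm high, carrying an arm to the bush tube on the ram axis
- guide (a point): on the ram axis, on the guide's floor (the base top, 20 mm up); axes as the press. Two steel rails 9 mm high, 43 mm apart inside, run along x from -32 to +32 mm; their mouth flares to about 50 mm wide at x -51 mm. The holder's origin lies here when it is fully home
- head (a point): lower end of the bush tube (34 mm across, heights 108 to 173 mm), on the ram axis. Below it hang a brass nose (18 mm across) and a white nylon pad (15 mm across). With the knob up the pad's underside is 60 to 74 mm above the bench: each user screws the nose up or down and it is not measured, so where the first stop comes must be felt
- plunger (a joint): travel of palm knob, stem, nose and pad together, m: 0 fully up, growing downwards to at most 0.040. A return spring pushes it up: about 2 N at the top and 0.12 N more per mm. The pad has a cushion spring, 8 N per mm, so beyond the second stop the force grows by about 8 N for each mm of knob travel
- knob (a point): centre of the top of the black palm knob (42 mm across, flat in its middle 24 mm), 246 mm above the bench when up, on the ram axis; it moves with the plunger
- stop: brass back stop across the guide, 50 mm wide, 13 mm high, fixed to the base; origin at the middle of the lower edge of its front face, 30 mm behind the ram axis and 20 mm above the bench; axes as the press
- holder: loose work holder with the turquoise stone, 0.1 to 0.16 kg. Origin on its underside, under the stone; x points away from the handle, z up. Aluminium block 60 x 40 x 12 mm (x -30 to +30 mm) with a silver cup 22 mm across up to 18 mm. It goes into the press block first, handle out to the front; fully home the block's far face touches the back stop
- grip (a point): on the holder's wooden handle (22 mm wide, 16 mm high, holder x -39 to -125 mm, underside level with the block's): 100 mm from the holder's origin towards the handle's end, 8 mm above the underside; axes as the holder
- stone: turquoise cabochon, 17 mm across, in the holder's cup; origin at the centre of its domed top, axes as the holder. At first 2.5 to 4.5 mm proud: origin 26.5 to 28.5 mm above the holder's underside; seated 24 mm. Pressed with about 7 N (after the first stop) it slides down, then meets its solid seat (second stop) and stays. 10 to 17 N on the stone beds it surely
- holder_red: a second work holder of the same make and size, its stone dark red and already set: a bystander, leave it alone; origin under its stone as for holder
- bangle: plain silver bangle lying flat, 73 mm across, 7 mm thick; origin at its centre on the bench
- tin: blue tin, 68 mm across, 95 mm high, with files and pencils standing in it up to 210 mm; origin at the centre of its underside
- block: dark steel bench block 75 x 60 x 24 mm with three small silver balls on it; origin at the centre of its underside
- pliers: red-handled pliers lying flat, about 140 mm long, 14 mm thick; origin under the pivot
- jar: closed jar 60 mm across and 75 mm high; origin at the centre of its underside
- spool_dark: spool of dark wire, 30 mm across, 30 mm high; origin at the centre of its underside
- spool_copper: spool of copper wire, 30 mm across, 30 mm high; origin at the centre of its underside

How it is judged:
By the outcome, as a careful person would: the job done as asked, in the order asked, and still so for the second after the job is handed in, with the robot touching nothing.
It also fails if it takes over 72 s, if anything falls off the work surface, if the arm or the gripper's body presses on something with over 40 N, if the wrist force passes 120 N, or if a joint passes its speed limit or range.

### The arm

A 6-joint arm with a two-finger parallel gripper is mounted at the origin on the work surface. World frame = base frame: x ahead of the robot, y to its left, z up, the work surface at z = 0. Lengths are in mm, angles in rad, forces in N, time in s.
With the tool pointing down it reaches from about 275 to 825 mm from the base axis. Payload 5.2 kg.
Tool frame: the origin (TCP) lies at the very end of the fingers, on their centre line; the grasp point (between the pads) lies 19 mm behind it; z points along the fingers, y is the line along which they close (so a half turn about z gives the same grasp; the last joint's range is limited). The gripper opens to 93 mm and grips with 3 to 60 N. Pads are 15 mm wide; open, the fingers measure 128 mm over their backs; the gripper's body (75 mm by 188 mm) begins 65 mm behind the grasp point.
Start: joints at [0.985, 0.259, 1.535, -0, 1.348, -0.203], TCP at [205.414, 510.206, 218.653] pointing down, gripper open.
Joint ranges: [-3.14, 3.14], [-0.91, 2.08], [0.19, 2.58], [-1.22, 4.36], [0.22, 2.71], [-3.12, 3.12]. Speed limits (rad/s): [2.57, 2.57, 3.14, 3.14, 3.14, 3.14].

### API

Orientations are given as [roll, pitch, yaw] about the fixed x, y, z axes, in that order (R = Rz(yaw) Ry(pitch) Rx(roll)).
In Python, from bench import robot gives the robot as it stands. The module is installed in compiled form; this text tells all that it offers. Calls block until the motion is done:
- robot.move_ptp(position, orientation): joint-space move of the TCP to a pose.
- robot.move_linear(position, ori=None, speed=150, f_stop=None): straight line of the TCP; ori=None keeps the orientation; speed is the mean speed in mm/s. With f_stop (N) it stops when the force on the tool has changed by that much, and returns True; else False.
- robot.move_j(angles): joint-space move.
- robot.move_gripper(opening): opening from 0.0 (shut) to 1.0 (fully open); the grip force is fixed at half the most; returns when the fingers have stopped.
- robot.sleep(seconds).
- robot.inverse_kinematics(position, orientation): joint angles nearest the present ones, or None.
- robot.get_image(name): name is "scene" or "side" or "wrist"; returns a dict with "img" (480x640x3 uint8, blue, green, red), "fovy" (degrees; the focal length in pixels is half the picture's height over the tangent of half this angle, whatever the lens; pixels are square), "cx", "cy" (the principal point, pixels), "k1" (the pictures are not rectified: a ray, as slopes to the right and down, at radius r is drawn at 1 + k1 r^2 times it, then the intrinsics apply), "eye" and "orientation" of the camera in the world. Camera axes: x right, y down, z forward; pixel columns grow to the right and rows downward; lengths in mm; the calibration is good to about 2 mm. A picture is of the moment at which its call begins. There is no depth.
A pose or a line that the arm cannot do raises robot.MotionError and nothing moves.
- robot.hand_in(): hands the job in; it is judged then, once.
Readings, each from a call of its own:
- robot.current_t(): time.
- robot.current_qpos(): joint angles.
- robot.current_joint_vel(): joint speeds.
- robot.current_joint_efforts(): joint torques, N m.
- robot.current_tcp_pos(): TCP position.
- robot.current_eef_rot(): TCP orientation.
- robot.current_contact_force(): force on the tool from outside, world axes, zero at the start.
- robot.current_ft_torque(): the same for the moment, N m.
- robot.current_gripper_width(): opening from 0.0 (shut) to 1.0 (fully open).
- robot.current_finger_force(): force on a finger pad.
Only numpy, scipy, OpenCV 4.12 (cv2) and the standard library are available. Lean on these libraries where they do the work, as an engineer would, in place of code of your own. Each camera call takes 0.05 s, during which the arm holds its last target. There are 200 camera calls.

## Working session

There is one attempt and no reset: what is moved stays moved. The work goes in short steps, each a Python script; the robot and the scene stay as the last script left them, time stands still between calls to the robot, and variables do not carry over. Pictures are saved under pics/ and viewed, at most 10 in all, crops included, and the job is handed in when it is done.

```bash
mkdir -p pics; cat > h.py <<'E'
import numpy as np, cv2
from scipy.spatial.transform import Rotation as R
from bench import robot
def rot(o):
    o=np.array(o,float); return o if o.shape==(3,3) else R.from_euler('xyz',o).as_matrix()
def f(c): return 240/np.tan(np.radians(c['fovy'])/2)
def ray(c,u,v):
    K=np.array([[f(c),0,c['cx']],[0,f(c),c['cy']],[0,0,1]])
    p=cv2.undistortPoints(np.array([[[u,v]]],float),K,np.array([c['k1'],0,0,0.]))[0,0]
    return rot(c['orientation'])@np.array([p[0],p[1],1])
def onz(c,u,v,z):
    d=ray(c,u,v); e=np.array(c['eye']); return e+d*(z-e[2])/d[2]
def proj(c,P):
    K=np.array([[f(c),0,c['cx']],[0,f(c),c['cy']],[0,0,1]])
    Rm=rot(c['orientation']).T; t=-Rm@np.array(c['eye'])
    return cv2.projectPoints(np.array(P,float).reshape(-1,1,3),cv2.Rodrigues(Rm)[0],t,K,np.array([c['k1'],0,0,0.]))[0][:,0]
def snap(n,fn):
    import pickle
    c=robot.get_image(n); cv2.imwrite(f'pics/{fn}.png',c['img']); pickle.dump(c,open(f'pics/{fn}.pkl','wb')); return c
def load(fn):
    import pickle; return pickle.load(open(f'pics/{fn}.pkl','rb'))
E
python3 - <<'E'
from h import *
for n in('scene','side','wrist'):
    c=snap(n,n+'0'); print(n,c['eye'],c['orientation'],c['fovy'],c['k1'],c['cx'],c['cy'])
print(robot.current_t(),robot.current_eef_rot(),robot.current_contact_force(),robot.current_gripper_width())
E
```

```text
scene [1140.17007829  469.90598192  919.75197139] [-2.37126836 -0.00536281  2.26713387] 56.94773138136906 0.002956309796212099 318.83100311092403 239.79125975535763
side [ 145.0639646  -655.01325823  922.93422176] [-2.33811441  0.01204204 -0.59725172] 57.443138510447504 -0.08889033762262381 320.66189908464776 237.75672982158713
wrist [141.08354482 536.4300319  382.25329065] [2.88736400e+00 1.67109749e-03 1.18779282e+00] 59.598746059540936 -0.0335143100092357 326.822609998947 241.15037038149475
0.15 [-3.14030745e+00 -2.19676032e-04  2.75883220e+00] [ 1.02592284 -0.25761456  0.07238564] 0.9987784387823986
```

View pics/scene0.png

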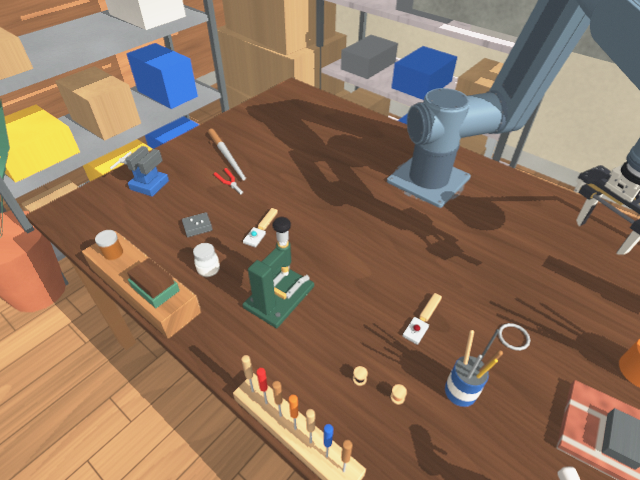

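View pics/side0.png

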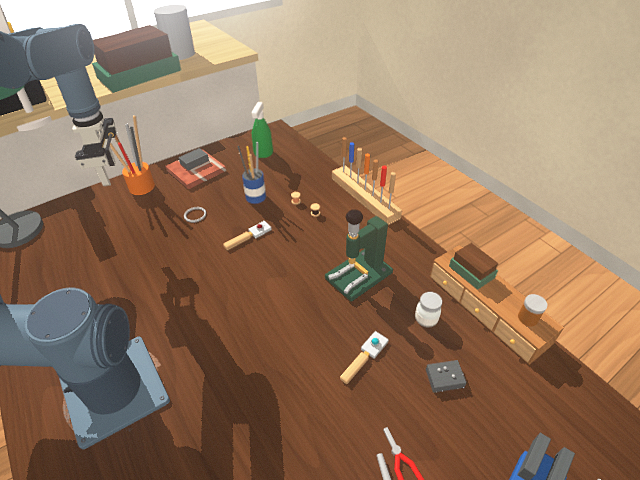

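The side view shows the turquoise stone at (375,342) with its handle end near (345,380), and the press knob at (354,217). The scene view shows the stone at (254,234), the handle end at (275,212) and the knob at (283,226).

```bash
python3 - <<'E'
from h import *
s=load('side0');c=load('scene0')
def tri(a,b):
    A=[];B=[]
    M=np.zeros((3,3));v=np.zeros(3)
    for cc,p in((s,a),(c,b)):
        d=ray(cc,*p);d/=np.linalg.norm(d);P=np.eye(3)-np.outer(d,d);M+=P;v+=P@np.array(cc['eye'])
    return np.linalg.solve(M,v)
print('stone',onz(s,375,342,27),onz(c,254,234,27),tri((375,342),(254,234)))
print('hend',onz(s,346,379,8),onz(c,275,212,8))
print('knob',onz(s,354,214,246),onz(c,283,222,246),tri((354,214),(283,222)))
a=cv2.resize(s['img'][200:320,300:440],None,fx=4,fy=4,interpolation=cv2.INTER_CUBIC)
b=cv2.resize(c['img'][200:330,210:340],None,fx=3.7,fy=3.7,interpolation=cv2.INTER_CUBIC)[:480]
b=b[:480,:240*2]
im=np.zeros((480,a.shape[1]+b.shape[1],3),np.uint8);im[:,:a.shape[1]]=a;im[:b.shape[0],a.shape[1]:]=b
im=cv2.resize(im,(800,int(480*800/im.shape[1])));print(im.shape)
cv2.imwrite('pics/z1.png',im)
E
```

```text
stone [ 563.96288027 -249.09324891   27.        ] [ 573.91024461 -237.60277401   27.        ] [ 568.17256674 -244.9013514    17.86236326]
hend [ 456.887768   -279.22126235    8.        ] [ 453.97179542 -271.93891013    8.        ]
knob [642.89205126 -48.32482892 246.        ] [645.35962245 -42.10987359 246.        ] [644.16476246 -44.98181273 243.16347278]
(369, 800, 3)
```

View pics/z1.png

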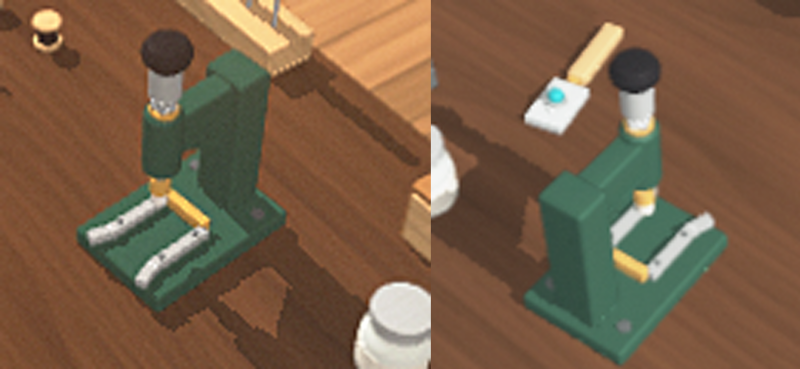

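The crop shows the guide opening toward the robot, with the mouth at lower left and the brass stop behind. The knob and the bush tube are clear. Next I'll take close looks with the wrist camera over the holder and the press.

```bash
python3 - <<'E'
from h import *
s=load('side0')
print('rail ends z29', [onz(s,300+u*140/447,200+v*140/447,29)[:2].round() for u,v in((95,240),(160,205),(143,280),(205,233))])
print('tin',onz(s,255,200,0))
p=robot.current_tcp_pos()
robot.move_linear([p[0],p[1],320],speed=200)
psi=0.1
# look at press guide from the front, camera toward robot
robot.move_ptp([500,-60,320],[np.pi,0,psi+np.pi])
c=snap('wrist','w1')
psi=0.27
robot.move_ptp([500,-262,200],[np.pi,0,psi+np.pi])
c=snap('wrist','w2');print(robot.current_t())
E
```

```text
rail ends z29 [array([596., -17.]), array([665., -16.]), array([603., -75.]), array([677., -64.])]
tin [596.09715696 419.46066367   0.        ]
4.1333
```

View pics/w1.png

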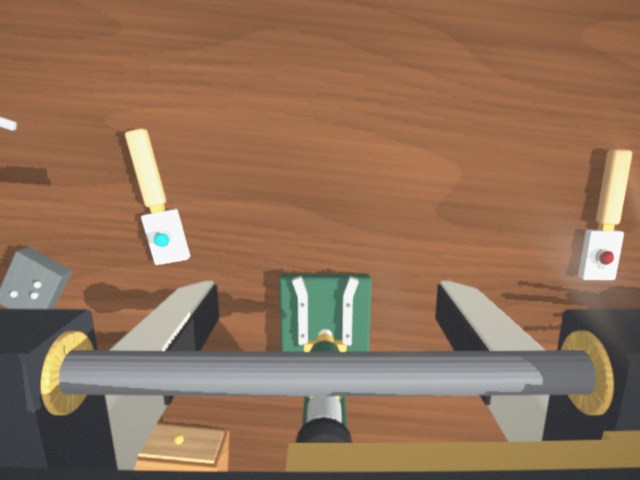

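View pics/w2.png

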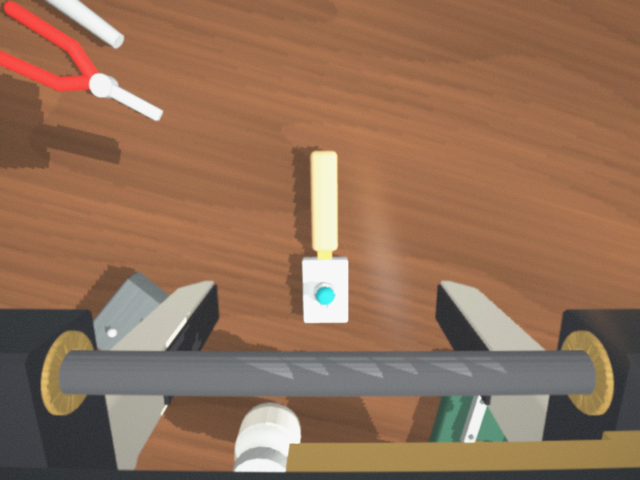

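w1 shows the press base front edge from (280,277) to (370,274), with the rails at u≈303 and u≈348. In w2 the holder points straight down the image: block corners (303,258) to (348,322), stone (325,296) and handle end (323,152). I'll fit these edges numerically.

```bash
cat > fit.py <<'E'
from h import *
def press(c):
    I=c['img'].astype(int);b,g,r=I[...,0],I[...,1],I[...,2]
    m=((g>r+12)&(g>b+2)).astype(np.uint8)
    n,l,st,ce=cv2.connectedComponentsWithStats(m[:352]); k=1+np.argmax(st[1:,4])
    m=(l==k); ys=np.where(m.any(1))[0]; v0=ys.min(); print('rows',v0,ys.max())
    L=[];Rr=[]
    for v in range(v0+6,345):
        xs=np.where(m[v])[0]; L.append(onz(c,xs.min()-.5,v,20)[:2]); Rr.append(onz(c,xs.max()+.5,v,20)[:2])
    xs=np.where(m[v0+10])[0]; F=[]
    for u in range(xs.min()+4,xs.max()-4):
        col=np.where(m[:,u])[0]; F.append(onz(c,u,col.min()-.5,20)[:2])
    def line(P):
        vx,vy,x,y=cv2.fitLine(np.array(P,np.float32),cv2.DIST_HUBER,0,.01,.01).ravel(); return np.array([vx,vy])*np.sign(vx if abs(vx)>abs(vy) else vy),np.array([x,y])
    dl,pl=line(L);dr,pr=line(Rr);df,pf=line(F)
    y=[np.arctan2(*d[::-1]) for d in(dl,dr)]; yf=np.arctan2(df[1],df[0])-np.pi/2
    print('yaw l,r,f',y,yf)
    a=np.mean(y); ux=np.array([np.cos(a),np.sin(a)]); uy=np.array([-ux[1],ux[0]])
    wl,wr=uy@pl,uy@pr; print('width',wl-wr)
    O=ux*(ux@pf+50)+uy*(wl+wr)/2
    return O,a
def holder(c,box):
    u0,v0,u1,v1=box; I=c['img'].astype(int)[v0:v1,u0:u1]; b,g,r=I[...,0],I[...,1],I[...,2]
    W=((I.min(2)>150)&(r-b<40)).astype(np.uint8); T=(b-r>70); H=(r>170)&(r-b>45)&(g>140)
    pts=lambda m,z:np.array([onz(c,x+u0,y+v0,z)[:2] for y,x in zip(*np.where(m))])
    h=pts(H,14); w=pts((W>0)|T,12); t=pts(T,25)
    rc=cv2.minAreaRect(w.astype(np.float32)); print('rect',rc)
    vx,vy,x,y=cv2.fitLine(h.astype(np.float32),cv2.DIST_L2,0,.01,.01).ravel(); 
    d=np.array([vx,vy])*np.sign(vx); print('handle yaw',np.arctan2(d[1],d[0]),'mid',h.mean(0),'ext',np.ptp(h@d),'stone',t.mean(0))
    O=np.array(rc[0]); u=O-h.mean(0); print('yaw blk-handle',np.arctan2(u[1],u[0]),'dist',np.linalg.norm(u))
    return O,np.arctan2(u[1],u[0])
E
python3 - <<'E'
from fit import *
print(press(load('w1'))); print(holder(load('w2'),(285,140,365,330)))
print(holder(load('w1'),(115,120,200,275)))
E
```

```text
rows 274 351
yaw l,r,f [np.float32(0.09046557), np.float32(0.097317204)] 0.08462858
width -107.743774
(array([640.6134  , -46.933434], dtype=float32), np.float32(0.09389138))
rect ((524.7848510742188, -256.8879699707031), (150.57142639160156, 40.249568939208984), 16.179838180541992)
handle yaw 0.3074371 mid [ 496.46087358 -266.68959942] ext 154.1442304468502 stone [ 566.65146838 -244.42260487]
yaw blk-handle 0.33315525401842494 dist 29.971980928588025
(array([ 524.78485107, -256.88796997]), np.float64(0.33315525401842494))
rect ((524.66162109375, -253.72647094726562), (151.38710021972656, 45.089107513427734), 16.43016815185547)
handle yaw 0.30444404 mid [ 492.76905417 -263.147875  ] ext 155.30739331872638 stone [ 567.0385156 -241.4446673]
yaw blk-handle 0.28724108515572916 dist 33.255054946025034
(array([ 524.66162109, -253.72647095]), np.float64(0.28724108515572916))
```

```bash
python3 - <<'E'
from h import *
a=0.283; u=np.array([np.cos(a),np.sin(a)]); O=np.array([570,-244]); g=O-88*u; o=[np.pi,0,a+np.pi]
robot.move_ptp([*g,90],o)
robot.move_linear([*g,20],speed=120)
print(robot.move_linear([*g,2],speed=40,f_stop=8),robot.current_tcp_pos(),robot.current_contact_force())
robot.move_gripper(0.0); print(robot.current_gripper_width()*93,robot.current_finger_force(),robot.current_tcp_pos())
robot.move_linear([*g,52],speed=80)
c=snap('wrist','w3'); snap('side','s3')
I=c['img'][130:480,150:490]; J=load('s3')['img'][300:420,310:430]
J=cv2.resize(J,(350,350),interpolation=cv2.INTER_CUBIC)
cv2.imwrite('pics/z3.png',np.hstack([I,J])); print(robot.current_t(),robot.current_contact_force(),robot.current_ft_torque(),robot.current_gripper_width()*93)
E
```

```text
False [ 485.39408474 -268.49034807    1.76489511] [-0.5645824   0.41501146 -0.74520439]
21.681132814931935 29.99979794025421 [ 485.49756075 -268.55057934    1.99844988]
7.9583 [-1.14687911  0.82015704 -2.02523127] [0.05061174 0.12048343 0.02331444] 21.507151306448144
```

View pics/z3.png

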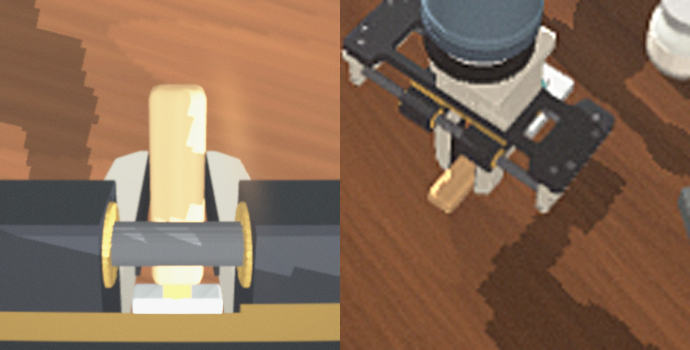

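The holder is gripped. In w3 the handle end is at about (328,215) and the near face of the block spans u 283..372 at v≈415. I'll check that it is level by projecting a level model.

```bash
python3 - <<'E'
from h import *
c=load('w3'); p=robot.current_tcp_pos(); o=robot.current_eef_rot(); print(p,o)
T=rot(o)
for dp in(-3,0,3):
  for off in (88,):
    out=[]
    for P in((-125,0,16),(-125,-11,16),(-125,11,16),(-30,-20,12),(-30,20,12),(-30,0,0)):
        x,y,z=P; q=np.array([x+off,y,z-8.]); th=np.radians(dp)
        q=np.array([q[0]*np.cos(th)-q[2]*np.sin(th),q[1],q[0]*np.sin(th)+q[2]*np.cos(th)])
        a=o[2]-np.pi; w=np.array([np.cos(a)*q[0]-np.sin(a)*q[1],np.sin(a)*q[0]+np.cos(a)*q[1],q[2]+8-2])+p
        out.append(w)
    print(dp,proj(c,out).round(0).tolist())
E
```

```text
[ 485.05165284 -268.212563     51.36351321] [ 3.14047869e+00 -7.38473893e-04 -2.85860473e+00]
-3 [[327.0, 225.0], [296.0, 225.0], [357.0, 225.0], [282.0, 429.0], [372.0, 429.0], [327.0, 410.0]]
0 [[327.0, 222.0], [297.0, 222.0], [357.0, 222.0], [281.0, 433.0], [373.0, 433.0], [327.0, 416.0]]
3 [[327.0, 220.0], [297.0, 220.0], [356.0, 220.0], [280.0, 438.0], [373.0, 438.0], [327.0, 421.0]]
```

```bash
cat > pr.py <<'E'
from h import *
PO=np.array([640.6,-46.9]); PA=0.092
def pw(x,y,z):
    c,s=np.cos(PA),np.sin(PA); return np.array([PO[0]+c*x-s*y,PO[1]+s*x+c*y,z])
OFF=86
def tcp(x,z,y=0): return pw(x-OFF,y,z+2)   # holder origin at press x, underside at z
ORI=[np.pi,0,PA+np.pi]
E
python3 - <<'E'
from pr import *
robot.move_linear(list(robot.current_tcp_pos()[:2])+[62],speed=100)
robot.move_linear(tcp(-120,60),ORI,speed=120)
robot.move_linear(tcp(-88,30),speed=80)
tiles=[]
for n,box in(('side',(300,190,440,310)),('scene',(220,205,360,325))):
    c=snap(n,n+'4'); k=4; u0,v0,u1,v1=box
    im=cv2.resize(c['img'][v0:v1,u0:u1],None,fx=k,fy=k,interpolation=cv2.INTER_CUBIC)
    def L(P,col):
        q=((proj(c,P)-[u0,v0]+.5)*k).astype(np.int32); cv2.polylines(im,[q.reshape(-1,1,2)],True,col,1)
    L([pw(-50,-55,20),pw(-50,55,20),pw(110,55,20),pw(110,-55,20)],(0,255,255))
    for s in(-1,1): L([pw(-32,s*21.5,29),pw(32,s*21.5,29)],(0,0,255))
    L([pw(21*np.cos(t),21*np.sin(t),240) for t in np.linspace(0,6.28,20)],(255,0,255))
    p=robot.current_tcp_pos()
    B=[pw(-88+x,y,42) for x,y in((-30,-20),(30,-20),(30,20),(-30,20))]; L(B,(255,0,0))
    tiles.append(cv2.resize(im,(400,343)))
cv2.imwrite('pics/z4.png',np.hstack(tiles)); print(robot.current_tcp_pos(),tcp(-88,30),robot.current_t(),robot.current_contact_force())
E
```

```text
[467.14454447 -62.85272305  32.18832428] [467.33584876 -62.8854276   32.        ] 10.8917 [ 0.15711326 -0.27761619 -1.32380341]
```

View pics/z4.png

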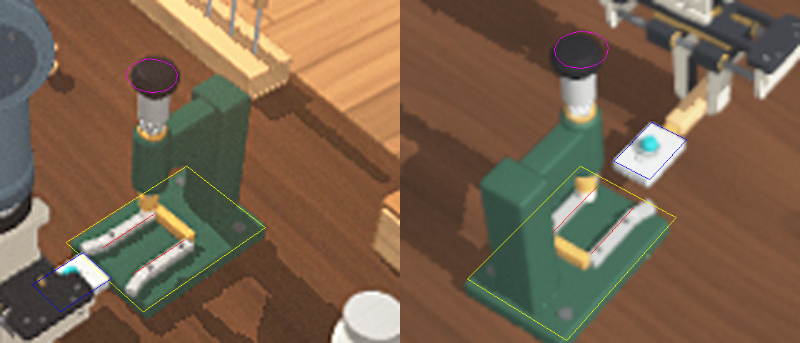

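The model overlay matches the press edges in both views to about 2 mm. The held block sits level and lined up in front of the mouth, so I'll insert it by feel.

```bash
python3 - <<'E'
from pr import *
def st(m): print(m,((robot.current_tcp_pos()-np.append(PO,0))@np.array([[np.cos(PA),-np.sin(PA),0],[np.sin(PA),np.cos(PA),0],[0,0,1]])).round(2),robot.current_contact_force().round(2),round(robot.current_t(),2))
robot.move_linear(tcp(-88,25),speed=60); st('pre')
h=robot.move_linear(tcp(-25,25),speed=40,f_stop=6); st(h)
if not h:
    h=robot.move_linear(tcp(-25,17),speed=12,f_stop=3); st(h)
    z=robot.current_tcp_pos()[2]
    p=tcp(12,0); p[2]=z
    h=robot.move_linear(p,speed=20,f_stop=6); st(h); robot.sleep(.2); st('')
E
```

```text
pre [-1.7437e+02  1.0000e-01  2.6840e+01] [ 0.06 -0.18 -1.18] 11.14
False [-1.1126e+02  3.0000e-02  2.6990e+01] [ 0.14  0.06 -1.68] 12.87
True [-1.1116e+02 -2.0000e-02  2.1080e+01] [ 0.1  -0.22  3.55] 13.38
True [-90.78   0.54  20.82] [ 1.41 -0.75  4.99] 14.49
 [-90.86   0.49  20.85] [2.5  1.68 3.63] 14.69
```

```bash
python3 - <<'E'
from pr import *
Q=np.array([[np.cos(PA),-np.sin(PA),0],[np.sin(PA),np.cos(PA),0],[0,0,1]])
def st(m): print(m,((robot.current_tcp_pos()-np.append(PO,0))@Q).round(2),(robot.current_contact_force()@Q).round(2),round(robot.current_t(),2))
p=np.array(robot.current_tcp_pos()); p[2]+=0.9; robot.move_linear(p,speed=10); st('up')
for i in range(3):
    t=tcp(15,0); t[2]=p[2]
    h=robot.move_linear(t,speed=15,f_stop=9); st(h); robot.sleep(.15); st('')
    if not h: break
c=snap('scene','scene5');d=snap('side','side5')
a=cv2.resize(d['img'][220:310,300:420],(480,360),interpolation=cv2.INTER_CUBIC);b=cv2.resize(c['img'][240:320,240:320],(320,320),interpolation=cv2.INTER_CUBIC)
im=np.zeros((360,800,3),np.uint8);im[:,:480]=a;im[:320,480:]=b;cv2.imwrite('pics/z5.png',im)
E
```

```text
up [-91.17   0.6   21.42] [0.83 0.97 2.02] 15.04
True [-81.77   0.29  21.51] [-1.18 -0.03  4.59] 15.81
 [-81.79   0.29  21.47] [1.22 0.04 4.23] 15.96
True [-81.8    0.3   21.46] [-1.68 -0.67  4.33] 16.32
 [-81.78   0.28  21.49] [-1.87  0.13  5.35] 16.47
True [-81.83   0.27  21.48] [-0.42 -0.68  5.04] 16.79
 [-81.8    0.26  21.51] [-1.78 -0.42  4.71] 16.94
```

View pics/z5.png

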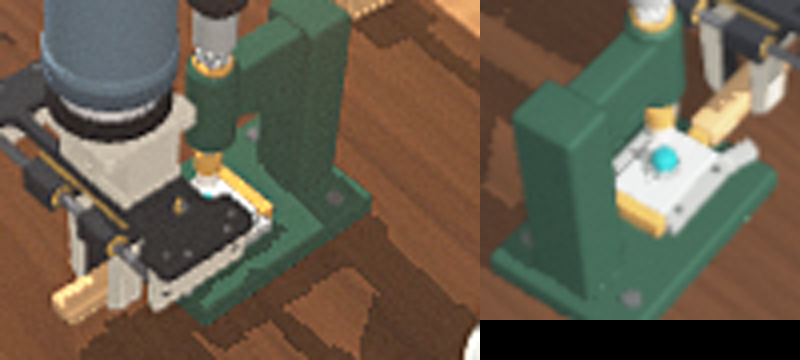

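The scene view shows the block against the brass stop between the rails, and the position repeated at −81.8 under push. I'll release, retreat and check it.

```bash
python3 - <<'E'
from pr import *
robot.move_gripper(1.0)
p=np.array(robot.current_tcp_pos()); print(p,robot.current_contact_force())
robot.move_linear([p[0],p[1],90],speed=100)
robot.move_linear(pw(-150,0,140),speed=150)
robot.move_linear(pw(-150,0,300),speed=200)
robot.move_gripper(0.0)
c=snap('scene','scene6');d=snap('side','side6')
e=snap('wrist','w6')
a=cv2.resize(d['img'][240:310,310:410],(500,350),interpolation=cv2.INTER_CUBIC);b=cv2.resize(c['img'][250:320,250:310],(300,350),interpolation=cv2.INTER_CUBIC)
cv2.imwrite('pics/z6.png',np.hstack([a,b])); print(robot.current_t())
E
```

```text
[559.16637353 -54.17241296  21.48811236] [0.30148708 0.00780211 0.01607073]
22.35
```

View pics/z6.png

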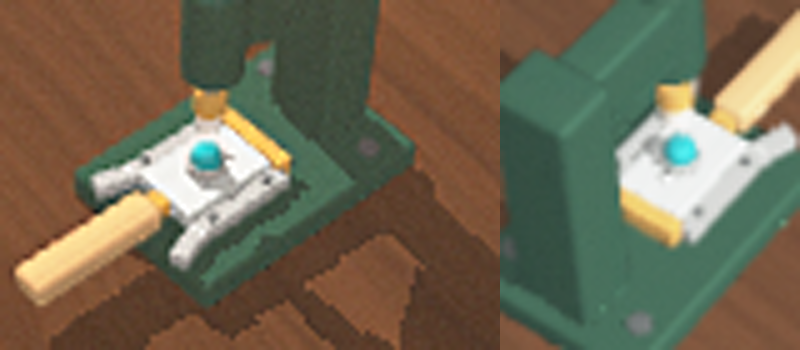

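Both views show the block square between the rails and against the stop. I'll check the stone position numerically, then press the knob by feel.

```bash
python3 - <<'E'
from pr import *
Q=np.array([[np.cos(PA),-np.sin(PA)],[np.sin(PA),np.cos(PA)]])
for n in('scene6','side6'):
    c=load(n); I=c['img'].astype(int)[240:310,250:410]; v,u=np.where((I[...,0]-I[...,2]>70)&(I[...,1]-I[...,2]>60))
    w=onz(c,u.mean()+250,v.mean()+240,45); print(n,len(u),((w[:2]-PO)@Q).round(1))
robot.move_linear(pw(0,0,300),speed=200); robot.move_linear(pw(0,0,256),speed=100); robot.sleep(.3)
def fz(n=6):
    a=[]
    for _ in range(n): a.append(robot.current_contact_force()[2]); robot.sleep(.02)
    return np.mean(a),np.std(a)
b,s=fz(10); print('base',b,s,robot.current_t())
h=robot.move_linear(pw(0,0,236),speed=12,f_stop=1.8); z=robot.current_tcp_pos()[2]
print(h,z,fz(),robot.current_contact_force()-b,robot.current_t())
E
```

```text
scene6 29 [7.3 1.3]
side6 27 [ 2.4 -0.6]
base -0.1678879010769813 0.45259646926728364 24.3083
True 245.47997705950579 (np.float64(2.543657042836159), np.float64(0.5967395099715612)) [1.26067029 1.02428647 2.90902649] 25.3417
```

```bash
python3 - <<'E'
from pr import *
b=-0.17; z0=245.9
def fz(n=6):
    a=[]
    for _ in range(n): a.append(robot.current_contact_force()[2]); robot.sleep(.02)
    return np.mean(a)-b
z=245.5
# free travel: gentle continuous descent, stops on the first stop
h=robot.move_linear(pw(0,0,235),speed=20,f_stop=4.5); z=robot.current_tcp_pos()[2]; print(h,z,fz())
h=robot.move_linear(pw(0,0,215),speed=12,f_stop=4.5) if not h else h
z=robot.current_tcp_pos()[2]; robot.sleep(.1); F=fz(); d=z0-z; print(h,round(d,2),round(F,2),'res',round(F-2-.12*d,2),robot.current_t())
E
```

```text
False 234.92208149428842 3.7684315572032108
True 18.61 6.28 res 2.04 27.15
```

```bash
python3 - <<'E'
from pr import *
b=-0.17; z0=245.9
def fz(n=8):
    a=[]
    for _ in range(n): a.append(robot.current_contact_force()[2]); robot.sleep(.02)
    return np.mean(a)-b
z=robot.current_tcp_pos()[2]; zi=z
while zi-z<8:
    z-=0.3; robot.move_linear(pw(0,0,z),speed=8); F=fz(); d=z0-robot.current_tcp_pos()[2]; r=F-2-.12*d
    print(round(d,2),round(F,2),'res',round(r,2),round(robot.current_t(),2))
    if r>11.5: break
robot.sleep(.2); print(fz(20)-2-.12*d)
E
```

```text
18.59 6.44 res 2.21 27.53
18.74 7.18 res 2.93 27.92
18.82 7.63 res 3.38 28.3
18.96 8.79 res 4.52 28.68
19.06 9.35 res 5.06 29.07
19.16 10.33 res 6.04 29.45
19.29 10.81 res 6.49 29.83
19.46 11.61 res 7.27 30.22
19.73 11.8 res 7.43 30.6
19.95 11.35 res 6.95 30.98
20.26 11.58 res 7.15 31.37
20.53 12.18 res 7.72 31.75
20.83 12.08 res 7.58 32.13
21.13 12.01 res 7.48 32.52
21.42 11.88 res 7.3 32.9
21.73 12.21 res 7.6 33.28
21.98 12.06 res 7.42 33.67
22.29 12.39 res 7.72 34.05
22.57 12.06 res 7.35 34.43
22.8 12.54 res 7.8 34.82
22.9 13.25 res 8.5 35.2
23.04 14.05 res 9.28 35.58
23.15 14.89 res 10.11 35.97
23.29 15.72 res 10.93 36.35
23.43 16.36 res 11.55 36.73
11.440241323682251
```

The curve is clear: first stop at 18.5 mm, a 7.4 N plateau, and the second stop at 22.8 mm. I'll go to about 13 N, hold, and release.

```bash
python3 - <<'E'
from pr import *
b=-0.17; z0=245.9
def res(n=10):
    a=[]
    for _ in range(n): a.append(robot.current_contact_force()[2]); robot.sleep(.02)
    return np.mean(a)-b-2-.12*(z0-robot.current_tcp_pos()[2])
zi=z0-18.61-0.3*25   # last commanded target
for i in(1,2,3,4):
    robot.move_linear(pw(0,0,zi-.3*i),speed=8); r=res(); print(r)
    if r>13: break
robot.sleep(1.0); print('held',res())
robot.move_linear(pw(0,0,250),speed=40); print(robot.current_contact_force())
robot.move_linear(pw(0,0,300),speed=120); robot.move_linear(pw(-180,0,320),speed=200)
c=snap('scene','scene8');d=snap('side','side8')
a=cv2.resize(d['img'][200:310,300:420],(436,400),interpolation=cv2.INTER_CUBIC);b=cv2.resize(c['img'][210:320,240:330],(327,400),interpolation=cv2.INTER_CUBIC)
cv2.imwrite('pics/z8.png',np.hstack([a,b])); print(robot.current_t())
E
```

```text
12.182382311940131
13.345014009656621
held 13.417756225899545
[-1.29515316  0.21613118  0.0856363 ]
41.9083
```

View pics/z8.png

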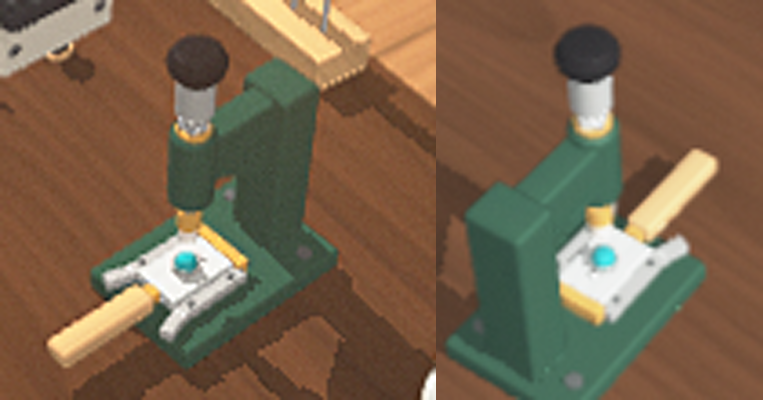

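The knob is fully up, the holder is home in the press against the stop, and the stone is intact and seated lower.

```bash
python3 -c "
from bench import robot
print(robot.hand_in())"
```

```text
the job is handed in; nothing more can be done
None
```

The job is handed in at about 42 s of robot time: the holder is in the press against the back stop, the stone was pressed to its second stop and held for just over a second at about 13.4 N (by feel, spring subtracted), and the knob is fully up again.

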